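Free the press plate from its left-hand clamp knob

TASK

The slotted pressure plate of the sample press has to be washed: first unscrew the black clamp knob on it, which has a left-hand thread and so loosens clockwise seen from above; feel that it gives, never tighten it further, and regrasp until it comes up against its end stop. Only then lift the plate by its handle just over the low front lip, draw it out forward from under the washer, and set it down (not dropped) flat in the drip tray, handle up. Leave the knob fully loosened and the beaker and the brush behind the press undisturbed.

Things in the scene. Friction and masses are not known exactly. Their poses are not given: they have to be found in the camera images.
- press: Sample press, fixed: grey base. Origin on the worktop, on the vertical axis of stud (14 mm thick) and knob; x points to its back. Base x -126 to 52, y -63 to 63 mm. The plate lies on a pad 15 mm up; at the front (x = -122 mm) and both sides a steel lip stands 3.5 mm above the pad with 2 mm play; back open. A steel washer, 60 mm across, 6 mm thick, sits under the knob over the plate.
- clamp_knob (a joint): Turn of the knob, rad, growing CLOCKWISE from above (left-hand thread: loosening). Starts at 0 to 0.8; jammed tight at -0.35; loose end stop, a firm stop, at 4.2. Friction about 0.3 N m; stays where left. Knob and washer rise together 2.5 mm per rad: the washer's underside is 0.5 mm above the plate at 0, 11 mm at 4.2.
- knob_grip (a point): Middle of the black fluted knob, on its vertical axis: a round grip 54 mm in diameter, from 21 mm below this point to 21 mm above it; the 60 mm washer's top is 25 mm below it. A groove runs round it near the top, a short steel index bar lies on its top. Can be grasped from above at any yaw.
- plate_handle (a point): Middle of the upright steel handle bar of the loose slotted plate: 14 mm thick (plate x), 84 mm long (plate y), 34 mm tall; this point is 22 mm above the plate's underside, 16 mm above its top face, 17 mm below the bar's top. Plate x runs from handle to slotted end, z up. In the press it is in front, 105.5 mm from the knob's axis, plate axes along the press's.
- plate_mid (a point): Middle of the plate's outline, 3 mm above its underside, 63 mm from the handle along plate x. Plate 150 (x) x 90 (y) x 6 mm, 0.32 kg; a 20 mm wide slot, open at the +x edge, 64 mm long, straddles the stud, which is 42.5 mm along x from here. Pulled 70 mm or more forward it is clear of washer and stud and can be lifted straight up.
- tray: White square drip tray, fixed, 185 x 185 mm outside, walls 5 mm thick and 22 mm high, inside floor 5 mm above the worktop. Origin: middle of its underside; axes along its sides. The plate fits in it at any yaw.
- beaker: Glass beaker, 72 mm wide, 92 mm tall, standing behind the press. Origin: centre of its underside.
- brush: Grey nail brush, 30 x 85 x 55 mm, behind the press. Origin: centre of its underside.
- plate: The loose slotted plate itself; origin in the middle of its underside, axes as for plate_handle, 3 mm below plate_mid.

How it is judged (in metres and radians):
On the way, in this order (a step that is already met when the one before it is completed fails the run):
1. the knob is unscrewed clockwise to its end stop (3.95 rad or more) while the plate still lies in the press (within 15 mm of its start) (value of joint clamp_knob above 3.95 rad and distance of plate_mid from where it was at the start of the episode below 0.015 m), for 0.1 s.
2. the plate is drawn forward from under the washer (its middle at least 100 mm in front of the knob's axis), the knob still loose (x of plate_mid in the frame of press below -0.1 m and value of joint clamp_knob above 3.8 rad), for 0.1 s.
At the end, for the whole second after the job is handed in: The plate lies flat on the drip tray's floor (its middle within 60 mm of the tray's middle along each tray axis and no more than 12 mm above the tray's underside, tilt under 0.06 rad), handle up, released and at rest; the knob is still loosened (3.8 rad or more) (x of plate_mid in the frame of tray between -0.06 and 0.06 m and y of plate_mid in the frame of tray between -0.06 and 0.06 m and z of plate_mid in the frame of tray below 0.012 m and angle between plate_mid's own z axis and vertical below 0.06 rad and linear speed of plate below 0.02 m/s and value of joint clamp_knob above 3.8 rad); the robot touches nothing.
It fails at once if the knob is tightened further (below -0.15 rad) (value of joint clamp_knob below -0.15 rad).
It fails at once if the plate is dropped (faster than 0.7 m/s with no finger on it) (linear speed of plate above 0.7 m/s and contact force between the fingers and plate below 0.05 N).
It fails at once if the beaker or the brush is moved by more than 40 mm (distance of any of beaker, brush from where it was at the start of the episode above 0.04 m).
It also fails if it takes over 62 s, if anything falls off the work surface, if the arm or the gripper's body presses on something with over 40 N, if the wrist force passes 120 N, or if a joint passes its speed limit or range.

ROBOT

A 6-joint arm with a two-finger parallel gripper is mounted at the origin on a cart in front of the work surface, level with it; the furniture and walls round the work are solid. World frame = base frame: x ahead of the robot, y to its left, z up, the work surface at z = 0. Lengths are in mm, angles in rad, forces in N, time in s.
With the tool pointing down it reaches from about 350 to 775 mm from the base axis. Payload 7.3 kg.
Tool frame: the origin (TCP) lies between the finger pads; the fingertips stand 17 mm ahead of it and the grasp point (between the pads) lies 2 mm behind it; z points along the fingers, y is the direction in which the jaws open and shut (so a half turn about z gives the same grasp; the last joint's range is limited). The gripper opens to 92 mm and grips with 3 to 60 N. Pads are 19 mm wide; open, the fingers measure 130 mm over their backs; the gripper's body (75 mm by 190 mm) begins 47 mm behind the grasp point.
Start: joints at [1.05, 0.342, 1.524, -0, 1.275, -0.146], TCP at [192.182, 488.579, 243.741] pointing down, gripper open.
Joint ranges: [-2.53, 2.53], [-0.77, 2.02], [0.04, 2.7], [-1, 4.14], [0.28, 2.66], [-3.11, 3.11]. Speed limits (rad/s): [2.57, 2.57, 3.14, 3.14, 3.14, 3.14].

INTERFACE

Orientations are given as [roll, pitch, yaw] about the fixed x, y, z axes, in that order (R = Rz(yaw) Ry(pitch) Rx(roll)).
In Python, from plant import get_obs, capture, get_calibration, close_job gives the robot as it stands.
- The arm moves only by the tool carry_out, never from a script. Its argument "moves" is one flat list of numbers, 7 for each row, row after row: the shift along the tool's x, y, z normalised to -1 to 1, where 1 is 40 cm, then the turn, a rotation vector about the tool's x, y, z normalised to -1 to 1, where 1 is 30 degrees, then the opening, from 0 (shut) to 1 (fully open). A call has exactly 8 rows; each row is the pose to reach, as a shift and turn from the pose measured when the call began, along the tool's axes at that moment; what a row does not reach only later rows make up. A row lasts 1/10 s, in which the tool goes at most 50 mm and 8.59 degrees, less where a joint would pass 70% of its speed; a pose out of reach is approached as far as the arm can. A call with a number of a shift or a turn outside -1 to 1 is refused whole. A call with a gripper value outside its range is refused whole. The fingers move at their own pace and stop on an object; the grip force is fixed at half the most. Time passes only in rows, so rows that repeat a pose let the fingers close, or fill a call up. It gives the time, the measured TCP pose, the force and the opening at its end, in the units of the state.
- get_obs(): the state, without advancing time (a new reading comes with each control period).
- capture(name): name is "scene" or "top"; returns the picture (400x640x3 uint8, red, green, blue); there is no depth.
- get_calibration(name): a dict with "vfov" (degrees; the focal length in pixels is half the picture's height over the tangent of half this angle, whatever the lens; pixels are square), "cx", "cy" (the principal point, pixels), "dist" ([k1, k2, p1, p2, k3] as OpenCV has them; the pictures are not rectified), "cam_to_world" (4x4, takes a point from camera to world coordinates). Camera axes: x right, y up, looking along -z (the intrinsics and any distortion apply to the point x, -y, -z); pixel columns grow to the right and rows downward; lengths in mm; the calibration is good to about 2 mm. A picture is of the moment at which its call begins. get_calibration takes no time and is no camera call.
- close_job(): hands the job in, once; it reports no verdict.
The state is a dict: "time": time; "joint_positions": joint angles; "dq": joint speeds; "tau": joint torques, N m; "tool_pos": TCP position; "tcp_rot": TCP orientation; "contact_force": force on the tool from outside, world axes, zero at the start; "moment": the same for the moment, N m; "grip_width": finger opening in mm.
Only numpy, scipy, OpenCV 4.12 (cv2) and the standard library are available. Lean on these libraries where they do the work, as an engineer would, in place of code of your own. Each camera call takes 0.05 s, during which the arm holds its last target.

## Working session

There is one attempt and no reset: what is moved stays moved. The work goes in short steps, Python scripts to look and compute and a tool call to move; the robot and the scene stay as the last step left them, time stands still between calls to the robot, and variables do not carry over. Pictures are saved under pics/ and viewed, and the job is handed in when it is done.

Besides the shell and the picture viewer there is one more tool, called after ">>>" in YAML: its name, and indented under it one key for each argument. carry_out: Moves the arm, as the interface text tells. Scaled input: -1 to 1 covers 40 cm each way for a shift and 30 degrees each way for a turn. Its arguments: {"type":"object","properties":{"moves":{"type":"array","items":{"type":"number"}}},"required":["moves"]}

```bash
mkdir -p pics; ls
python3 - <<'E'
from plant import *
import cv2
print(get_obs())
for n in("scene","top"):
    print(n,get_calibration(n))
    cv2.imwrite(f"pics/{n}0.png",cv2.cvtColor(capture(n),cv2.COLOR_RGB2BGR))
E
```

```text
pics
{'time': 0.0, 'joint_positions': array([ 1.04996954e+00,  3.42714572e-01,  1.52499953e+00, -8.41978289e-06,
        1.27539016e+00, -1.46000139e-01]), 'dq': array([-5.78135635e-05, -2.48663977e-05,  6.92312314e-04,  5.60126532e-04,
        2.02667120e-04,  4.25408620e-04]), 'tau': array([-2.07384505e-04, -4.31255150e+01, -2.44218081e+01,  7.17270887e-02,
        5.61798178e-02, -1.41523115e-04]), 'tool_pos': array([192.00310172, 488.23120971, 243.05527349]), 'tcp_rot': array([-3.14009596e+00, -2.11946140e-04,  2.76676830e+00]), 'contact_force': array([-0.73669842,  0.12205698,  0.11587504]), 'moment': array([-0.03109185,  0.04842315, -0.01701104]), 'grip_width': 92.30361073333033}
scene {'vfov': 48.91779263389794, 'cx': 326.0241190922403, 'cy': 197.73782684360285, 'dist': array([0.02768452, 0.        , 0.        , 0.        , 0.        ]), 'cam_to_world': array([[ 7.45083130e-01,  2.89584103e-01, -6.00826246e-01,
         2.73509880e+01],
       [-6.66665447e-01,  2.96058182e-01, -6.84037086e-01,
        -7.63638883e+02],
       [-2.02067399e-02,  9.10214590e-01,  4.13643672e-01,
         4.60579282e+02],
       [ 0.00000000e+00,  0.00000000e+00,  0.00000000e+00,
         1.00000000e+00]])}
top {'vfov': 44.20928525959345, 'cx': 323.4838103967154, 'cy': 207.5550102151694, 'dist': array([-0.05073469,  0.        ,  0.        ,  0.        ,  0.        ]), 'cam_to_world': array([[-6.80813836e-02,  9.74598631e-01, -2.13359867e-01,
         3.38595304e+02],
       [-9.97677867e-01, -6.69239784e-02,  1.26512632e-02,
        -1.16425958e+02],
       [-1.94898734e-03,  2.13725732e-01,  9.76891761e-01,
         1.28215425e+03],
       [ 0.00000000e+00,  0.00000000e+00,  0.00000000e+00,
         1.00000000e+00]])}
```

View pics/scene0.png

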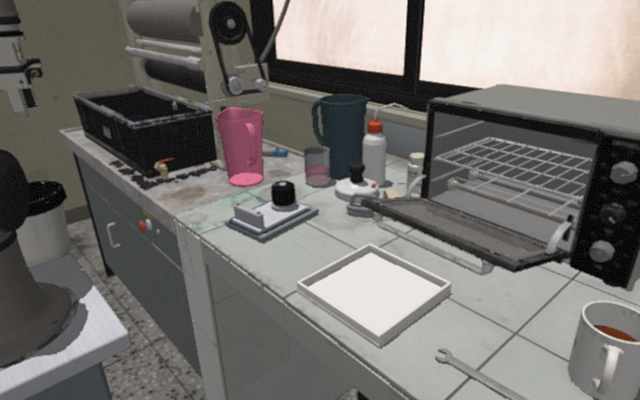

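View pics/top0.png

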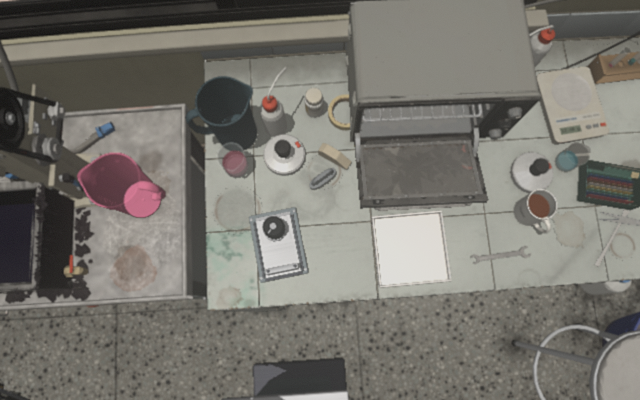

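```bash
cat > h.py <<'E'
import numpy as np, cv2
from plant import *
def K(c):
    f=200/np.tan(np.radians(c["vfov"])/2); return np.array([[f,0,c["cx"]],[0,f,c["cy"]],[0,0,1.]])
def proj(n,P):
    c=get_calibration(n); M=np.linalg.inv(c["cam_to_world"]); P=np.atleast_2d(np.array(P,float))
    q=P@M[:3,:3].T+M[:3,3]; q=q*[1,-1,-1]
    return cv2.projectPoints(q,np.zeros(3),np.zeros(3),K(c),c["dist"])[0][:,0]
def cast(n,uv,z):
    c=get_calibration(n); uv=np.array(uv,float).reshape(-1,1,2)
    u=cv2.undistortPoints(uv,K(c),c["dist"])[:,0]
    d=np.c_[u[:,0],-u[:,1],-np.ones(len(u))]@c["cam_to_world"][:3,:3].T
    o=c["cam_to_world"][:3,3]
    return o+d*((z-o[2])/d[:,2])[:,None]
def snap(n,name):
    im=cv2.cvtColor(capture(n),cv2.COLOR_RGB2BGR); cv2.imwrite(f"pics/{name}.png",im); return im
def crop(im,x0,y0,x1,y1,s,name):
    cv2.imwrite(f"pics/{name}.png",cv2.resize(im[y0:y1,x0:x1],None,fx=s,fy=s,interpolation=cv2.INTER_CUBIC))
E
python3 - <<'E'
from h import *
t=cv2.imread("pics/top0.png"); s=cv2.imread("pics/scene0.png")
crop(t,200,140,360,290,5,"tc"); crop(s,210,140,410,260,4,"sc")
print(proj("top",[[0,0,0],[192,488,243]]),proj("scene",[[0,0,0],[192,488,243]]))
E
```

```text
[[286.16399497 459.56018624]
 [ 33.51387054 406.46395077]] [[ -8.20945301 326.93299363]
 [ 24.28489454 103.80829088]]
```

View pics/tc.png

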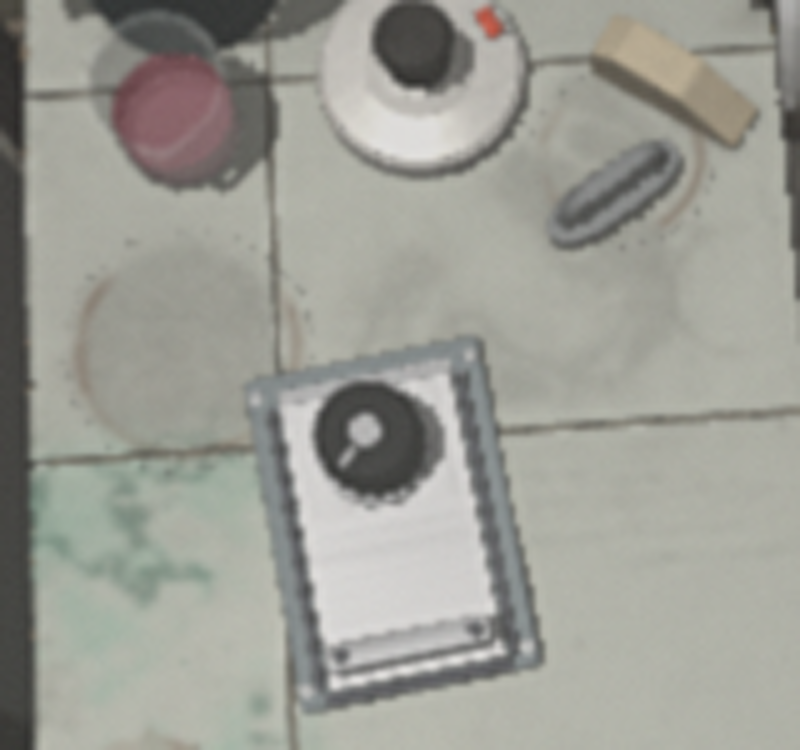

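View pics/sc.png

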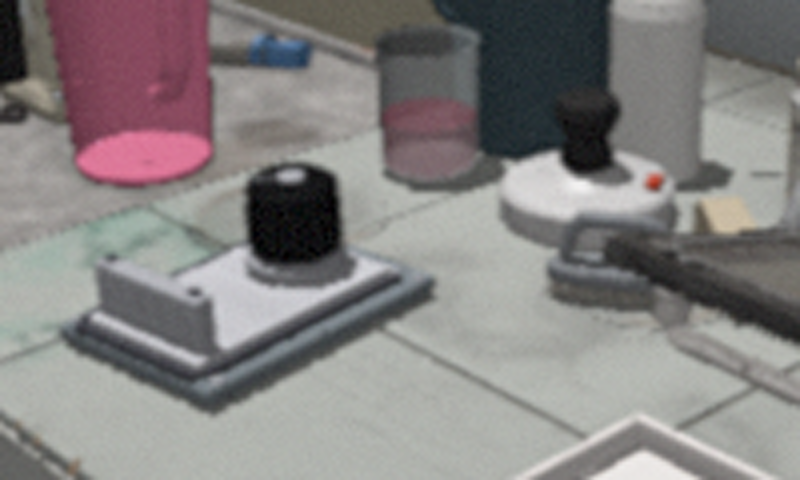

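Run:
```python
from h import *
t=cv2.imread("pics/top0.png"); s=cv2.imread("pics/scene0.png")
# base corners in top
c=np.array([[250,385],[478,340],[540,660],[305,705]])/5+[200,140]-0.4
for z in(10,15,18):
    w=cast("top",c,z); e=w-np.roll(w,-1,0); print(z,w[:,:2].round(1).tolist(),np.hypot(*e[:,:2].T).round(1),np.degrees(np.arctan2(e[:,1],e[:,0])).round(1))
# dark knob
for n,im,roi in(("top",t,(255,205,295,245)),("scene",s,(265,175,305,212))):
    x0,y0,x1,y1=roi; g=im[y0:y1,x0:x1].max(2); m=(g<75).astype(np.uint8)
    k,l,st,ce=cv2.connectedComponentsWithStats(m); i=1+np.argmax(st[1:,4]); print(n,st[i],ce[i]+[x0,y0])
    print(g[::3,::3]) if 0 else None
    u=ce[i]+[x0,y0]
    b=st[i]; ub=[x0+b[0]+b[2]/2-.5,y0+b[1]+b[3]/2-.5]
    for z in (51,53,55): print(z,cast(n,u,z)[0].round(1),cast(n,ub,z)[0].round(1))
# tray white
for n,im in (("top",t),("scene",s)):
    hsv=cv2.cvtColor(im,cv2.COLOR_BGR2HSV); m=((hsv[...,1]<25)&(hsv[...,2]>190)).astype(np.uint8)
    k,l,st,ce=cv2.connectedComponentsWithStats(m)
    for i in range(1,k):
        if st[i,4]>300:
            cn=cv2.findContours((l==i).astype(np.uint8),0,2)[0][0]; r=cv2.minAreaRect(cn); print(n,st[i],r)
            if n=="top":
                print(cv2.boxPoints(r).round(1).tolist(), cast(n,cv2.boxPoints(r),14)[:,:2].round(1).tolist())
```

```text
10 [[605.4, 63.2], [621.4, -58.3], [450.9, -80.6], [436.0, 41.2]] [122.5 172.  122.7 170.8] [  97.5    7.5  -83.  -172.6]
15 [[604.4, 62.5], [620.3, -58.5], [450.5, -80.8], [435.6, 40.6]] [122.  171.3 122.3 170.2] [  97.5    7.5  -83.  -172.6]
18 [[603.7, 62.1], [619.7, -58.6], [450.2, -80.9], [435.4, 40.2]] [121.7 170.9 122.  169.8] [  97.5    7.5  -83.  -172.6]
top [  9  12  21  22 270] [274.5        227.04444444]
51 [565.5  -4.8  51. ] [564.4  -3.5  51. ]
53 [565.1  -5.   53. ] [564.   -3.7  53. ]
55 [564.7  -5.2  55. ] [563.6  -3.9  55. ]
scene [  7   6  23  26 493] [283.12981744 194.34888438]
51 [564.2  -3.2  51. ] [566.9   0.9  51. ]
53 [561.6  -6.9  53. ] [564.2  -2.8  53. ]
55 [558.9 -10.6  55. ] [561.6  -6.5  55. ]
top [266 145  32  27 345] ((278.1486511230469, 160.8918914794922), (34.29305648803711, 18.715869903564453), 35.53767395019531)
[[258.79998779296875, 158.5], [269.6000061035156, 143.3000030517578], [297.5, 163.1999969482422], [286.70001220703125, 178.5]] [[762.7, 32.2], [804.0, 1.0], [742.1, -71.5], [701.7, -40.1]]
top [ 257  215   42   54 1141] ((276.8450622558594
[... 884 characters left out ...]
463] ((293.322265625, 29.870662689208984), (59.7924690246582, 34.27835464477539), 86.56636810302734)
scene [ 326    0   81   71 4149] ((366.0, 35.0), (70.0, 80.0), 90.0)
scene [  421     0   198    92 15223] ((519.5, 45.5), (91.0, 197.0), 90.0)
scene [336 179  39  15 323] ((355.0, 186.0), (14.0, 38.0), 90.0)
scene [254 202  52  25 376] ((279.2967834472656, 208.10433959960938), (20.60429573059082, 47.651939392089844), 62.81888961791992)
scene [ 297  243  154   93 6227] ((373.390625, 282.16778564453125), (129.2469482421875, 84.562255859375), 33.11134338378906)
scene [   0  287  127  104 2909] ((51.700008392333984, 338.4000244140625), (55.007266998291016, 138.63621520996094), 63.43495178222656)
```

The top view shows the press base with corners near (249,217), (295,208), (308,272) and (261,281). The knob is at (274,227), the handle near (282,269), the white tray centred at (411,250), the beaker at (234,162) and the grey brush at (323,178). From two independent measurements the press yaw is about 7.4° and the knob axis is about (564,-4). I'll move towards the knob and unwind the wrist on the way.

>>> carry_out:
  moves: [-0.08,-0.05,0.0125,0,0,-0.1,1,-0.176,-0.11,0.0275,0,0,-0.22,1,-0.28,-0.175,0.044,0,0,-0.35,1,-0.384,-0.24,0.06,0,0,-0.48,1,-0.488,-0.305,0.076,0,0,-0.61,1,-0.592,-0.37,0.0925,0,0,-0.74,1,-0.696,-0.435,0.109,0,0,-0.87,1,-0.8,-0.5,0.125,0,0,-1,1]

```text
time: 0.9
tool_pos: [417.2, 183.1, 193.0]
tcp_rot: [-3.141, -0.001, -2.99]
contact_force: [0.3, 0.7, -0.3]
grip_width: 91.7
```

```bash
cat >> h.py <<'E'
from scipy.spatial.transform import Rotation as Ro
def plan(pos,yaw=None):
    o=get_obs(); R=Ro.from_euler('xyz',o["tcp_rot"]); d=R.inv().apply(np.array(pos)-o["tool_pos"])/400
    T=Ro.from_euler('xyz',[np.pi,0,o["tcp_rot"][2] if yaw is None else yaw])
    rv=(R.inv()*T).as_rotvec()/np.radians(30)
    print("t",round(o["time"],2),"pos",o["tool_pos"].round(1),"rpy",o["tcp_rot"].round(3),"q",o["joint_positions"].round(3),"F",o["contact_force"].round(1),"M",o["moment"].round(2),"w",round(o["grip_width"],1))
    print("shift",d.round(4),"turn",rv.round(3))
E
python3 -c "
from h import *
plan([564.3,-4.3,130],2.7668+1.047)"
```

```text
t 0.9 pos [417.2 183.1 193. ] rpy [-3.141e+00 -1.000e-03 -2.990e+00] q [ 2.460e-01  2.690e-01  1.783e+00 -1.000e-03  1.091e+00 -1.476e+00] F [ 0.3  0.7 -0.3] M [ 0.03 -0.    0.02] w 91.7
shift [-0.2929 -0.5186  0.1576] turn [-0.001 -0.003 -0.994]
```

>>> carry_out:
  moves: [-0.03,-0.06,0.02,0,0,-0.12,1,-0.07,-0.13,0.04,0,0,-0.27,1,-0.12,-0.21,0.06,0,0,-0.44,1,-0.17,-0.3,0.09,0,0,-0.61,1,-0.22,-0.39,0.12,0,0,-0.78,1,-0.27,-0.48,0.145,0,0,-0.92,1,-0.293,-0.5186,0.1576,0,0,-1,1,-0.293,-0.5186,0.1576,0,0,-1,1]

```text
time: 1.7
tool_pos: [564.9, -6.5, 128.5]
tcp_rot: [3.141, -0.003, -2.469]
contact_force: [-0.8, 1.1, 0.1]
grip_width: 91.6
```

```bash
python3 -c "
from h import *
a=snap('top','top1');b=snap('scene','sc1')
crop(a,220,160,340,290,4,'a');crop(b,210,100,370,260,4,'b')
plan([564.3,-4.3,54])"
```

```text
t 1.8 pos [563.7  -4.1 129.5] rpy [ 3.140e+00 -2.000e-03 -2.468e+00] q [-1.430e-01  5.260e-01  1.569e+00 -1.000e-03  1.049e+00 -2.387e+00] F [-0.5  1.   0.8] M [ 0.06  0.09 -0.  ] w 92.0
shift [-0.0014 -0.0015  0.1887] turn [ 0.002 -0.005 -0.   ]
```

View pics/b.png

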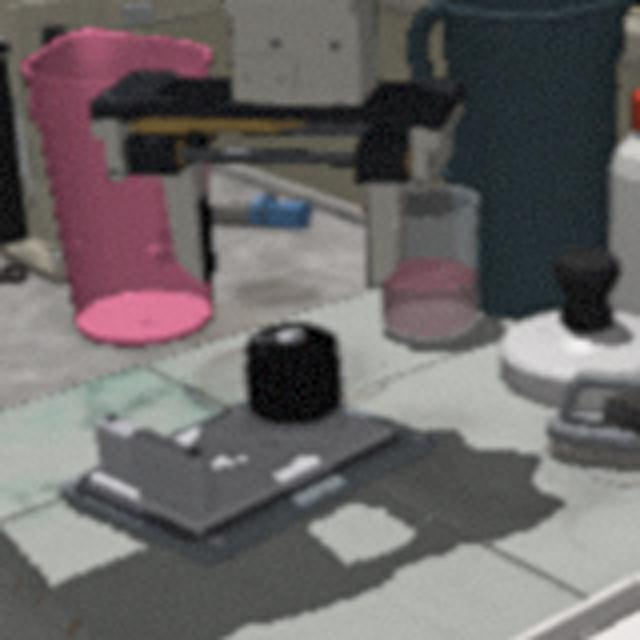

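View pics/a.png

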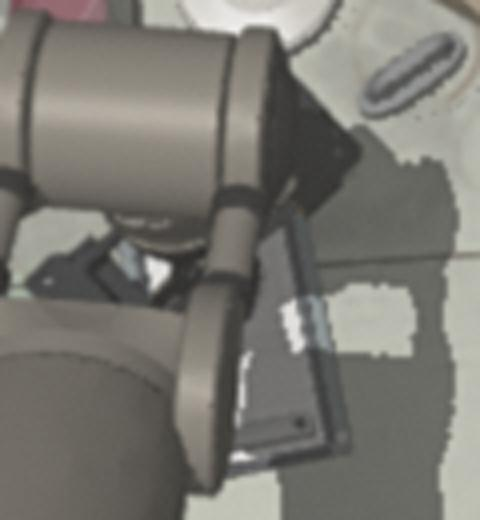

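The scene view shows the gripper straddling the knob, with its fingers at (258,160) and (305,165). The wrist has room to turn. I'll descend and grip.

>>> carry_out:
  moves: [0,-0.001,0.05,0,0,0,1,0,-0.001,0.1,0,0,0,1,0,-0.001,0.145,0,0,0,1,-0.001,-0.001,0.175,0,0,0,1,-0.001,-0.001,0.186,0,0,0,0.9,-0.001,-0.001,0.186,0,0,0,0.5,-0.001,-0.001,0.186,0,0,0,0.5,-0.001,-0.001,0.186,0,0,0,0.5]

```text
time: 2.6
tool_pos: [564.6, -4.2, 55.9]
tcp_rot: [3.142, -0.001, -2.468]
contact_force: [0.3, -1.8, 0.0]
grip_width: 64.3
```

```bash
python3 -c "
from h import *
b=snap('scene','sc2')
crop(b,210,100,370,260,4,'b')
plan([564.3,-4.3,55])"
```

```text
t 2.65 pos [564.5  -4.3  55.9] rpy [ 3.141e+00 -1.000e-03 -2.468e+00] q [-1.430e-01  6.240e-01  1.634e+00 -1.000e-03  8.850e-01 -2.386e+00] F [0.1 0.2 0.5] M [ 0.06  0.01 -0.03] w 59.9
shift [0.0005 0.0003 0.0022] turn [ 0.    -0.003 -0.   ]
```

View pics/b.png

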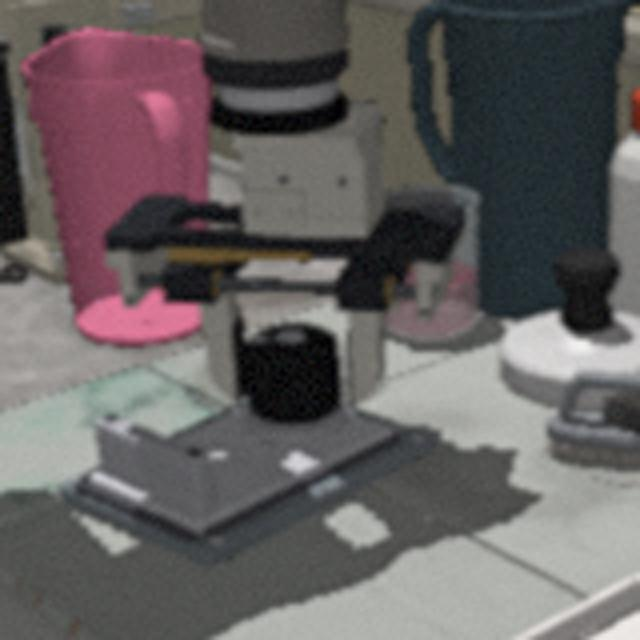

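The fingers are still closing on the knob. I'll finish the grip, then try a small clockwise turn (positive about tool z, which points down) to feel whether it gives.

>>> carry_out:
  moves: [0,0,0,0,0,0,0.3,0,0,0,0,0,0,0.3,0,0,0,0,0,0,0.3,0,0,-0.0005,0,0,0.1,0.3,0,0,-0.001,0,0,0.2,0.3,0,0,-0.0015,0,0,0.3,0.3,0,0,-0.0018,0,0,0.4,0.3,0,0,-0.0018,0,0,0.4,0.3]

```text
time: 3.45
tool_pos: [562.8, -2.4, 56.5]
tcp_rot: [3.138, -0.004, -2.679]
contact_force: [-3.8, 8.2, 2.2]
grip_width: 53.5
```

```bash
python3 -c "
from h import *
plan([564.3,-4.3,55])"
```

```text
t 3.45 pos [562.8  -2.4  56.5] rpy [ 3.138 -0.004 -2.679] q [-1.410e-01  6.220e-01  1.635e+00  1.000e-03  8.890e-01 -2.176e+00] F [-3.8  8.2  2.2] M [1.38 0.77 0.17] w 53.5
shift [-0.0012 -0.006   0.0037] turn [ 0.007 -0.007 -0.   ]
```

It gives: the resisting moment is about 0.2 N m and there's a small rise. I'll keep turning.

>>> carry_out:
  moves: [0,0,-0.0004,0,0,0.12,0.3,0,0,-0.0008,0,0,0.27,0.3,0,0,-0.0014,0,0,0.43,0.3,0,0,-0.002,0,0,0.59,0.3,0,0,-0.0025,0,0,0.75,0.3,0,0,-0.003,0,0,0.9,0.3,0,0,-0.0033,0,0,1,0.3,0,0,-0.0033,0,0,1,0.3]

```text
time: 4.25
tool_pos: [562.6, -1.6, 57.9]
tcp_rot: [3.139, -0.005, 3.081]
contact_force: [-0.2, 5.9, -1.2]
grip_width: 53.5
```

>>> carry_out:
  moves: [0,0,-0.0004,0,0,0.12,0.3,0,0,-0.0008,0,0,0.27,0.3,0,0,-0.0014,0,0,0.43,0.3,0,0,-0.002,0,0,0.59,0.3,0,0,-0.0025,0,0,0.75,0.3,0,0,-0.003,0,0,0.9,0.3,0,0,-0.0033,0,0,1,0.3,0,0,-0.0033,0,0,1,0.3]

```text
time: 5.05
tool_pos: [562.7, -0.9, 59.2]
tcp_rot: [3.141, -0.006, 2.557]
contact_force: [1.1, 4.8, -3.8]
grip_width: 54.0
```

```bash
python3 -c "
from h import *
plan([564.3,-4.3,55])
b=snap('scene','sc3')
crop(b,210,100,370,260,4,'b')"
```

```text
t 5.05 pos [562.7  -0.9  59.2] rpy [ 3.141 -0.006  2.557] q [-0.139  0.618  1.634  0.004  0.895 -1.129] F [ 1.1  4.8 -3.8] M [ 0.75 -0.16  0.1 ] w 54.0
shift [-0.0081 -0.005   0.0104] turn [ 0.001 -0.012 -0.   ]
```

View pics/b.png

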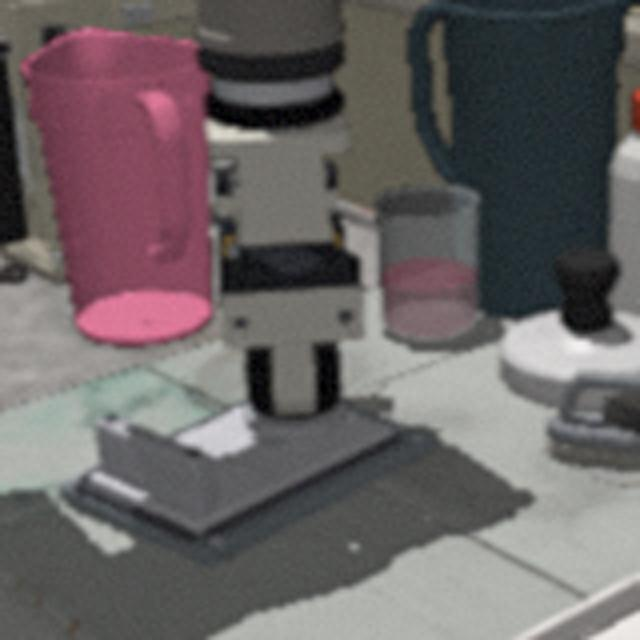

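The knob moves with the jaws: the moment stays low and there's no slip. 1.26 rad done, so I'll carry on.

>>> carry_out:
  moves: [0,0,-0.0004,0,0,0.12,0.3,0,0,-0.0008,0,0,0.27,0.3,0,0,-0.0014,0,0,0.43,0.3,0,0,-0.002,0,0,0.59,0.3,0,0,-0.0025,0,0,0.75,0.3,0,0,-0.003,0,0,0.9,0.3,0,0,-0.0033,0,0,1,0.3,0,0,-0.0033,0,0,1,0.3]

```text
time: 5.9
tool_pos: [563.3, -0.3, 60.5]
tcp_rot: [-3.14, -0.006, 2.035]
contact_force: [2.4, 4.7, -3.0]
grip_width: 53.6
```

>>> carry_out:
  moves: [0,0,-0.0004,0,0,0.12,0.3,0,0,-0.0008,0,0,0.27,0.3,0,0,-0.0014,0,0,0.43,0.3,0,0,-0.002,0,0,0.59,0.3,0,0,-0.0025,0,0,0.75,0.3,0,0,-0.003,0,0,0.9,0.3,0,0,-0.0033,0,0,1,0.3,0,0,-0.0033,0,0,1,0.3]

```text
time: 6.7
tool_pos: [563.9, -0.1, 61.8]
tcp_rot: [-3.139, -0.005, 1.513]
contact_force: [2.9, 4.3, -5.8]
grip_width: 53.5
```

>>> carry_out:
  moves: [0,0,-0.0004,0,0,0.12,0.3,0,0,-0.0008,0,0,0.27,0.3,0,0,-0.0014,0,0,0.43,0.3,0,0,-0.002,0,0,0.59,0.3,0,0,-0.0025,0,0,0.75,0.3,0,0,-0.003,0,0,0.9,0.3,0,0,-0.0033,0,0,1,0.3,0,0,-0.0033,0,0,1,0.3]

```text
time: 7.5
tool_pos: [564.6, -0.3, 63.2]
tcp_rot: [-3.139, -0.004, 0.991]
contact_force: [4.5, 3.0, -5.8]
grip_width: 53.6
```

```bash
python3 -c "
from h import *
plan([564.3,-4.3,55])"
```

```text
t 7.5 pos [ 5.646e+02 -3.000e-01  6.320e+01] rpy [-3.139 -0.004  0.991] q [-0.139  0.613  1.629  0.006  0.9    0.438] F [ 4.5  3.  -5.8] M [ 0.2  -0.76  0.09] w 53.6
shift [-0.0089  0.0049  0.0203] turn [-0.006 -0.007  0.   ]
```

>>> carry_out:
  moves: [0,0,-0.0004,0,0,0.12,0.3,0,0,-0.0008,0,0,0.27,0.3,0,0,-0.0014,0,0,0.43,0.3,0,0,-0.002,0,0,0.59,0.3,0,0,-0.0025,0,0,0.75,0.3,0,0,-0.003,0,0,0.9,0.3,0,0,-0.0033,0,0,1,0.3,0,0,-0.0033,0,0,1,0.3]

```text
time: 8.3
tool_pos: [565.1, -0.8, 64.5]
tcp_rot: [-3.138, -0.002, 0.469]
contact_force: [4.1, -0.6, -6.7]
grip_width: 53.5
```

```bash
python3 -c "
from h import *
plan([564.3,-4.3,55])"
```

```text
t 8.3 pos [565.1  -0.8  64.5] rpy [-3.138e+00 -2.000e-03  4.690e-01] q [-0.139  0.612  1.628  0.005  0.902  0.959] F [ 4.1 -0.6 -6.7] M [-0.14 -0.71  0.01] w 53.5
shift [-0.0059  0.007   0.0236] turn [-0.006 -0.004  0.   ]
```

>>> carry_out:
  moves: [0,0,-0.0002,0,0,0.08,0.3,0,0,-0.0004,0,0,0.18,0.3,0,0,-0.0008,0,0,0.28,0.3,0,0,-0.001,0,0,0.38,0.3,0,0,-0.0013,0,0,0.48,0.3,0,0,-0.0016,0,0,0.58,0.3,0,0,-0.0018,0,0,0.65,0.3,0,0,-0.0018,0,0,0.65,0.3]

```text
time: 9.1
tool_pos: [564.4, -1.3, 65.1]
tcp_rot: [-3.139, 0.001, 0.134]
contact_force: [0.1, -1.8, -3.5]
grip_width: 53.7
```

```bash
python3 -c "
from h import *
plan([564.3,-4.3,55])"
```

```text
t 9.1 pos [564.4  -1.3  65.1] rpy [-3.139e+00  1.000e-03  1.340e-01] q [-0.14   0.61   1.628  0.003  0.905  1.295] F [ 0.1 -1.8 -3.5] M [-0.56  0.23  1.05] w 53.7
shift [-0.0012  0.0074  0.0252] turn [-0.005  0.001 -0.   ]
```

The moment jumped from about 0 to 1.05 N m, which looks like the stop. I'll nudge once more to confirm.

>>> carry_out:
  moves: [0,0,0,0,0,0.06,0.3,0,0,0,0,0,0.12,0.3,0,0,0,0,0,0.18,0.3,0,0,0,0,0,0.24,0.3,0,0,0,0,0,0.3,0.3,0,0,0,0,0,0.3,0.3,0,0,0,0,0,0.3,0.3,0,0,0,0,0,0.3,0.3]

```text
time: 9.9
tool_pos: [564.0, -1.5, 65.3]
tcp_rot: [-3.139, 0.002, -0.022]
contact_force: [-2.7, -1.6, 2.7]
grip_width: 53.6
```

```bash
python3 -c "
from h import *
plan([564.3,-1.3,65.1])"
```

```text
t 9.9 pos [564.   -1.5  65.3] rpy [-3.139e+00  2.000e-03 -2.200e-02] q [-0.14   0.61   1.628  0.003  0.906  1.452] F [-2.7 -1.6  2.7] M [-0.38  0.72  0.89] w 53.6
shift [ 0.0006 -0.0005  0.0006] turn [-0.005  0.004 -0.   ]
```

The jaws now slip at about 0.9–1.0 N m against a firm stop, so the knob is fully loosened. I'll release and rise.

>>> carry_out:
  moves: [0,0,0,0,0,0,1,0,0,0,0,0,0,1,0,0,0,0,0,0,1,0,0,0,0,0,0,1,0,0,-0.05,0,0,0,1,0,0,-0.12,0,0,0,1,0,0,-0.2,0,0,-0.1,1,0,0,-0.25,0,0,-0.2,1]

```text
time: 10.7
tool_pos: [565.0, -1.7, 167.6]
tcp_rot: [-3.139, -0.001, 0.084]
contact_force: [0.2, 0.3, 1.0]
grip_width: 92.0
```

```bash
python3 -c "
from h import *
plan([380,-40,200],1.7006)"
```

```text
t 10.7 pos [565.   -1.7 167.6] rpy [-3.139e+00 -1.000e-03  8.400e-02] q [-0.14   0.483  1.524  0.003  1.134  1.345] F [0.2 0.3 1. ] M [-0.03  0.18 -0.07] w 92.0
shift [-0.4688  0.0562 -0.0817] turn [-1.000e-03 -5.000e-03 -3.087e+00]
```

>>> carry_out:
  moves: [-0.04,0.05,-0.01,0,0,-0.1,1,-0.09,0.12,-0.02,0,0,-0.24,1,-0.14,0.19,-0.03,0,0,-0.38,1,-0.19,0.26,-0.04,0,0,-0.52,1,-0.24,0.33,-0.05,0,0,-0.66,1,-0.29,0.4,-0.06,0,0,-0.8,1,-0.34,0.46,-0.07,0,0,-0.92,1,-0.38,0.515,-0.08,0,0,-1,1]

```text
time: 11.5
tool_pos: [429.8, -221.0, 199.2]
tcp_rot: [-3.14, -0.002, 0.609]
contact_force: [0.5, 0.3, 0.4]
grip_width: 91.8
```

```bash
python3 -c "
from h import *
a=snap('top','top2');b=snap('scene','sc4')
crop(a,220,180,340,290,5,'a');crop(b,210,140,370,260,5,'b')
plan([455,-60,160],1.7006)"
```

```text
t 11.6 pos [ 429.9 -222.3  199.5] rpy [ 3.141e+00 -2.000e-03  6.050e-01] q [-0.637  0.31   1.703  0.002  1.128  0.328] F [ 0.2  0.2 -0.3] M [-0.08  0.14 -0.03] w 91.6
shift [ 0.2822 -0.298   0.0994] turn [ 2.000e-03 -4.000e-03 -2.092e+00]
```

View pics/a.png

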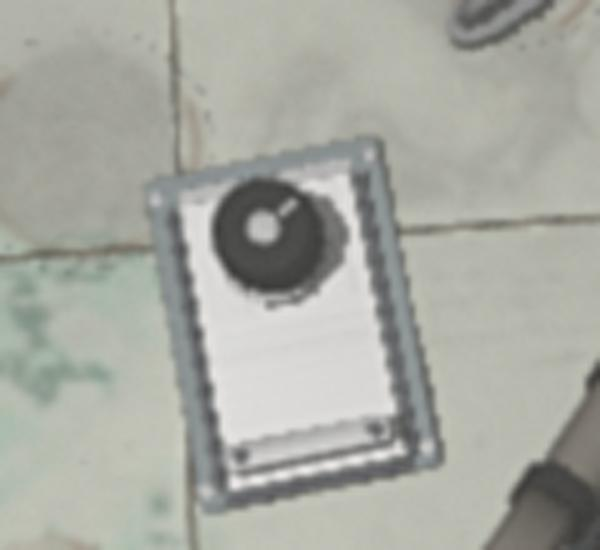

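View pics/b.png

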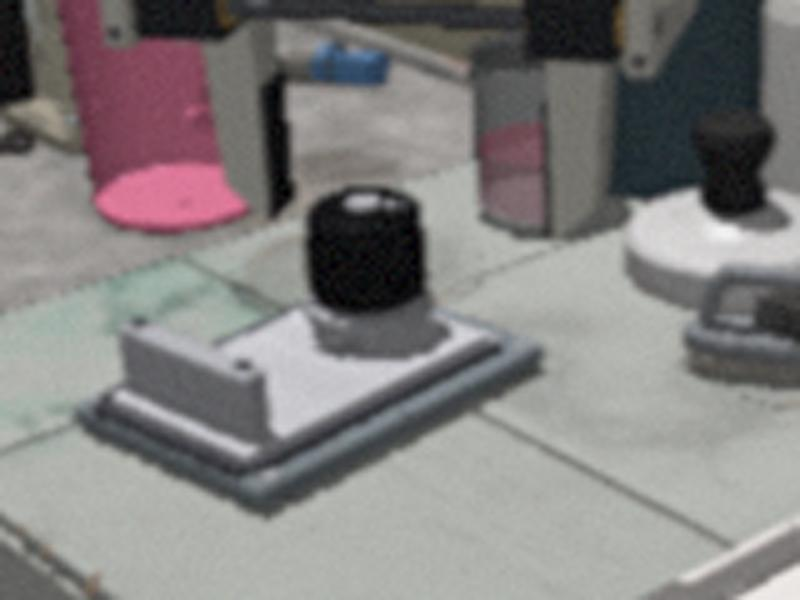

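The index bar, viewed from the top near (275,224), turned about 208° clockwise (3.6 rad). The washer is now visibly raised over the plate. Next I'll locate the handle.

```bash
python3 -c "
from h import *
w=cast('top',np.array([[238,455],[376,428]])/5+[219.6,179.6],54);print(w,w.mean(0),np.degrees(np.arctan2(*(w[1]-w[0])[[1,0]]))+90)
# scene crop b holes
s=cast('scene',np.array([[140,322],[243,365]])/5+[209.6,139.6],54);print(s,s.mean(0))
# base corners again
c=np.array([[155,190],[378,142],[432,462],[208,505]])/5+[219.6,179.6]
w=cast('top',c,18);print(w,w.mean(0))
for n in('top','scene'): print(n,proj(n,[[459.7,-18,54],[459.7+5.4,-18-41.6,54],[459.7-5.4,-18+41.6,54]]))
"
```

```text
[[456.25061365  18.28762993  54.        ]
 [465.03731502 -51.01661828  54.        ]] [460.64396434 -16.36449417  54.        ] 7.225662954128225
[[457.50784988  19.3790454   54.        ]
 [466.10392726 -47.91305338  54.        ]] [461.80588857 -14.26700399  54.        ]
[[600.89933484  59.54238861  18.        ]
 [618.59328691 -58.55647887  18.        ]
 [449.44821228 -76.70605077  18.        ]
 [435.29691087  38.6832388   18.        ]] [526.05943622  -9.25922556  18.        ]
top [[281.6842889  268.23506525]
 [298.23641522 264.94182866]
 [265.10422264 271.52755181]]
scene [[247.79264578 209.05473612]
 [260.95915661 214.54727277]
 [235.3045398  203.84755058]]
```

>>> carry_out:
  moves: [0.03,-0.03,0.01,0,0,-0.1,1,0.08,-0.08,0.02,0,0,-0.24,1,0.13,-0.14,0.04,0,0,-0.38,0.8,0.18,-0.19,0.06,0,0,-0.52,0.7,0.23,-0.25,0.08,0,0,-0.66,0.6,0.28,-0.3,0.1,0,0,-0.8,0.6,0.33,-0.35,0.115,0,0,-0.92,0.6,0.357,-0.38,0.125,0,0,-1,0.55]

```text
time: 12.4
tool_pos: [460.5, -11.9, 149.0]
tcp_rot: [-3.141, -0.002, 1.135]
contact_force: [0.5, 0.4, 0.5]
grip_width: 52.7
```

>>> carry_out:
  moves: [0,0,0,0,0,-0.15,0.55,0,0,0,0,0,-0.35,0.55,0,0,0.02,0,0,-0.55,0.55,0,0,0.04,0,0,-0.75,0.55,0,0,0.06,0,0,-0.9,0.55,0,0,0.08,0,0,-1,0.55,0,0,0.09,0,0,-1,0.55,0,0,0.09,0,0,-1,0.55]

```text
time: 13.2
tool_pos: [459.9, -10.4, 112.3]
tcp_rot: [-3.141, -0.003, 1.66]
contact_force: [0.3, -0.4, -0.2]
grip_width: 50.1
```

```bash
python3 -c "
from h import *
plan([461,-16,49],1.6985)
b=snap('scene','sc5')
crop(b,210,140,370,260,5,'b')"
```

```text
t 13.2 pos [459.9 -10.4 112.3] rpy [-3.141e+00 -3.000e-03  1.660e+00] q [-0.191  0.388  1.875  0.004  0.88  -0.282] F [ 0.3 -0.4 -0.2] M [-0.06  0.12 -0.01] w 50.1
shift [-0.0147  0.0015  0.1583] turn [-0.001 -0.006 -0.074]
```

View pics/b.png

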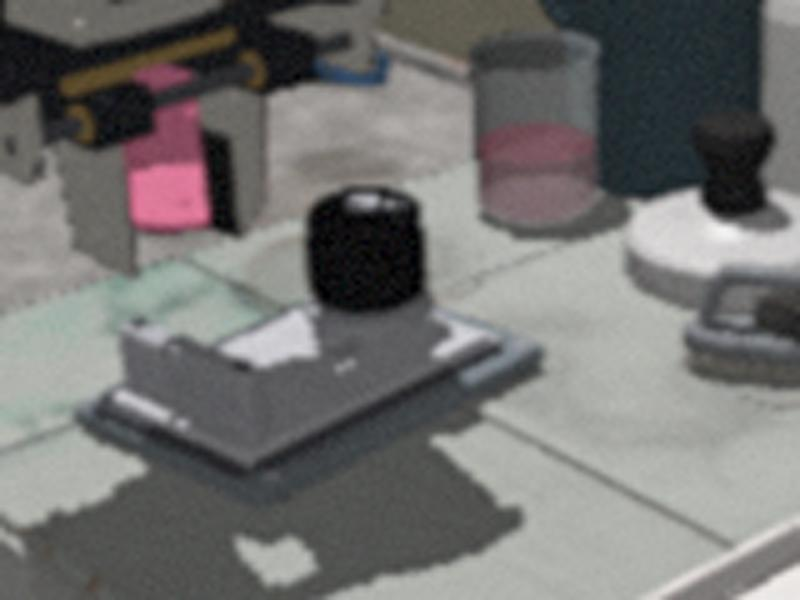

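>>> carry_out:
  moves: [-0.005,0,0.03,0,0,-0.03,0.55,-0.01,0,0.07,0,0,-0.074,0.55,-0.0147,0.0015,0.11,0,0,-0.074,0.55,-0.0147,0.0015,0.14,0,0,-0.074,0.55,-0.0147,0.0015,0.154,0,0,-0.074,0.55,-0.0147,0.0015,0.158,0,0,-0.074,0.55,-0.0147,0.0015,0.158,0,0,-0.074,0.3,-0.0147,0.0015,0.158,0,0,-0.074,0.1]

```text
time: 14.05
tool_pos: [461.8, -16.4, 50.2]
tcp_rot: [3.14, -0.002, 1.698]
contact_force: [-0.2, 0.4, 0.7]
grip_width: 38.8
```

>>> carry_out:
  moves: [0,0,0,0,0,0,0,0,0,0,0,0,0,0,0,0,0,0,0,0,0,0,0,0,0,0,0,0,0,0,0,0,0,0,0,0,0,0,0,0,0,0,0,0,0,0,0,0,0,0,0,0,0,0,0,0]

```text
time: 14.85
tool_pos: [461.2, -16.3, 50.2]
tcp_rot: [3.141, -0.003, 1.698]
contact_force: [-3.8, -0.3, 5.8]
grip_width: 13.8
```

```bash
python3 -c "
from h import *
plan([461,-16,56],1.6985)
b=snap('scene','sc6')
crop(b,210,140,370,260,5,'b')"
```

```text
t 14.85 pos [461.2 -16.3  50.2] rpy [ 3.141e+00 -3.000e-03  1.698e+00] q [-0.203  0.496  1.929  0.004  0.717 -0.334] F [-3.8 -0.3  5.8] M [-0.16  0.71  0.05] w 13.8
shift [ 0.0009 -0.0003 -0.0144] turn [ 0.    -0.005 -0.001]
```

View pics/b.png

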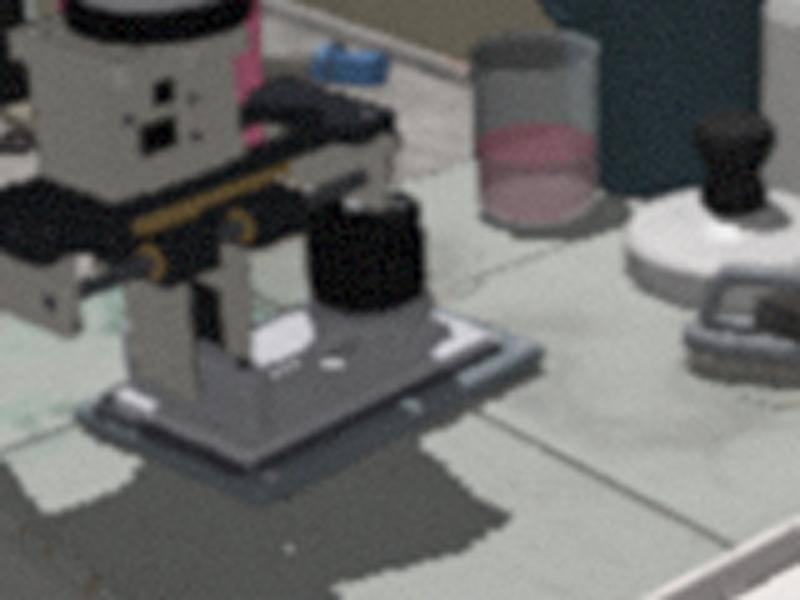

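>>> carry_out:
  moves: [0,0,-0.003,0,0,0,0,0,0,-0.006,0,0,0,0,0,0,-0.009,0,0,0,0,0,0,-0.012,0,0,0,0,0,0,-0.015,0,0,0,0,0,0,-0.0165,0,0,0,0,0,0,-0.0165,0,0,0,0,0,0,-0.0165,0,0,0,0]

```text
time: 15.7
tool_pos: [461.2, -16.3, 56.9]
tcp_rot: [3.141, -0.003, 1.698]
contact_force: [0.1, -1.0, -4.2]
grip_width: 13.7
```

```bash
python3 -c "
from h import *
plan([461-79.4,-16-10.2,57],1.6985)
b=snap('scene','sc7')
crop(b,210,140,370,260,5,'b')"
```

```text
t 15.7 pos [461.2 -16.3  56.9] rpy [ 3.141e+00 -3.000e-03  1.698e+00] q [-0.203  0.484  1.924  0.004  0.734 -0.334] F [ 0.1 -1.  -4.2] M [-0.1   0.12 -0.  ] w 13.7
shift [ 0.0008 -0.2006 -0.0004] turn [ 0.001 -0.005 -0.001]
```

View pics/b.png

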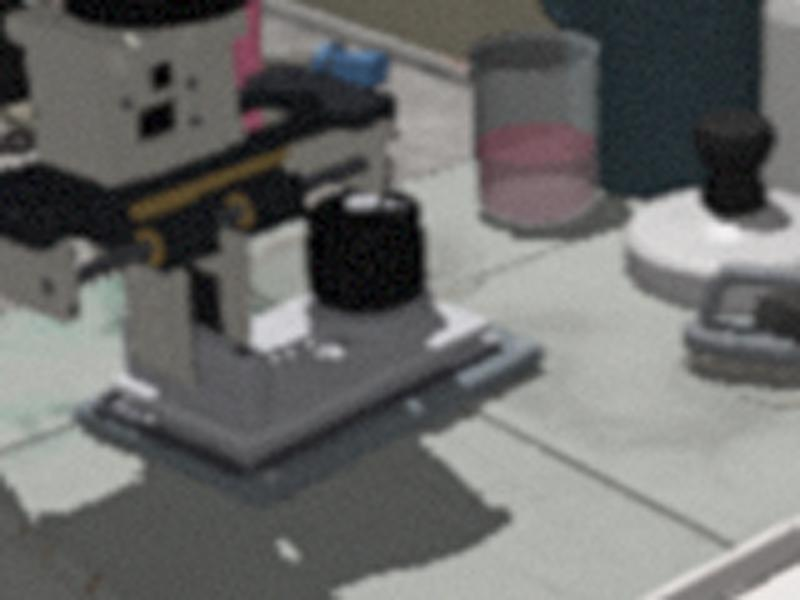

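The plate is up about 6.5 mm, level and clear of the washer. I'll draw it forward along press −x.

>>> carry_out:
  moves: [0,-0.015,0,0,0,0,0,0,-0.04,0,0,0,0,0,0,-0.07,0,0,0,0,0,0,-0.1,0,0,0,0,0,0,-0.13,0,0,0,0,0,0,-0.16,0,0,0,0,0,0,-0.19,0,0,0,0,0,0,-0.21,0,0,0,0,0]

```text
time: 16.55
tool_pos: [376.1, -26.9, 56.8]
tcp_rot: [-3.141, -0.003, 1.698]
contact_force: [0.1, -0.4, -4.3]
grip_width: 13.9
```

```bash
python3 -c "
from h import *
plan([380,-27,140],1.6985)
b=snap('scene','sc8')
crop(b,190,140,350,260,5,'b')"
```

```text
t 16.55 pos [376.1 -26.9  56.8] rpy [-3.141e+00 -3.000e-03  1.698e+00] q [-0.277  0.377  2.143  0.004  0.624 -0.408] F [ 0.1 -0.4 -4.3] M [-0.09  0.16  0.05] w 13.9
shift [-0.0008  0.0094 -0.208 ] turn [-0.002 -0.006 -0.001]
```

View pics/b.png

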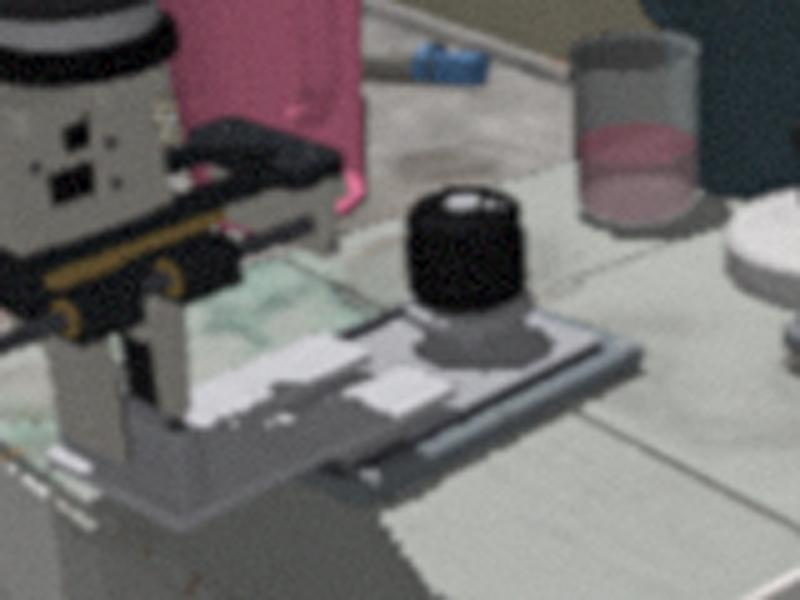

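The plate is out by 86 mm and held level, clear of the washer. I'll lift it straight up.

>>> carry_out:
  moves: [0,0,-0.015,0,0,0,0,0,0,-0.04,0,0,0,0,0,0,-0.07,0,0,0,0,0,0,-0.1,0,0,0,0,0,0,-0.13,0,0,0,0,0,0,-0.15,0,0,0,0,0,0,-0.16,0,0,0,0,0,0,-0.16,0,0,0,0]

```text
time: 17.4
tool_pos: [375.6, -27.0, 121.1]
tcp_rot: [-3.14, -0.003, 1.698]
contact_force: [-0.1, 0.6, -3.2]
grip_width: 14.0
```

```bash
python3 -c "
from h import *
im=cv2.imread('pics/top2.png'); crop(im,360,195,470,305,6,'a')
im=cv2.imread('pics/sc4.png'); crop(im,290,230,460,345,4,'b')
plan([430,-352,120],1.5708)"
```

```text
t 17.4 pos [375.6 -27.  121.1] rpy [-3.140e+00 -3.000e-03  1.698e+00] q [-0.278  0.244  2.074  0.003  0.827 -0.408] F [-0.1  0.6 -3.2] M [-0.04  0.13 -0.02] w 14.0
shift [-8.232e-01  3.180e-02  2.000e-04] turn [-0.003 -0.006  0.243]
```

View pics/b.png

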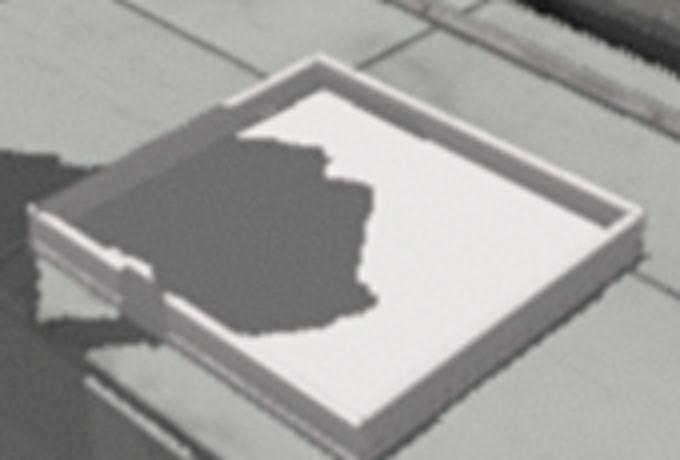

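```bash
python3 -c "
from h import *
im=cv2.imread('pics/top0.png'); crop(im,360,195,470,305,6,'a')"
```

```text
(no output)
```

View pics/a.png

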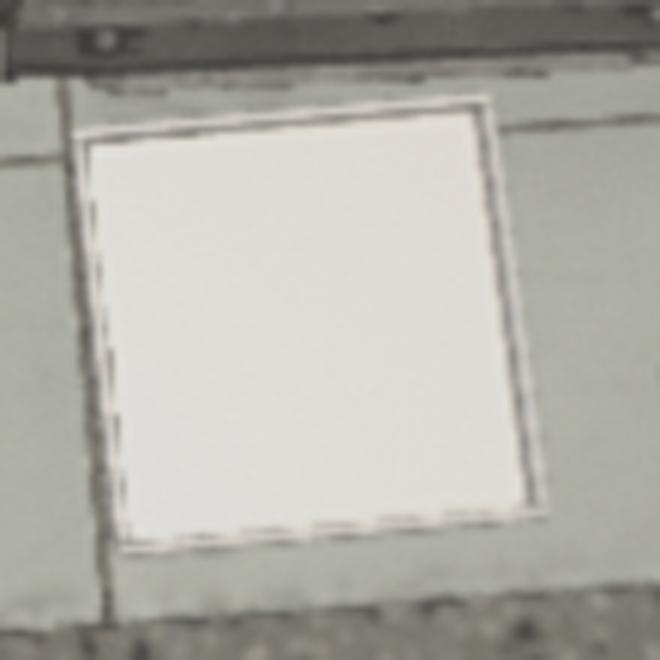

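```bash
python3 -c "
from h import *
for n,c in(('top',np.array([[72,133],[490,96],[548,513],[120,550]])/6+[359.6,194.6]),('scene',np.array([[318,52],[643,210],[362,432],[33,206]])/4+[289.6,229.6])):
    w=cast(n,c,22); e=np.roll(w,-1,0)-w; print(n,w.round(1).tolist(),w.mean(0).round(1),np.hypot(*e[:,:2].T).round(1),np.degrees(np.arctan2(e[:,1],e[:,0])).round(1))
"
```

```text
top [[580.7, -256.3, 22.0], [584.5, -440.3, 22.0], [402.8, -443.8, 22.0], [400.3, -260.8, 22.0]] [ 492.1 -350.3   22. ] [184.  181.7 183.1 180.5] [ -88.8 -178.9   90.8    1.4]
scene [[583.1, -255.9, 22.0], [585.7, -438.8, 22.0], [401.0, -447.2, 22.0], [401.1, -260.6, 22.0]] [ 492.7 -350.6   22. ] [182.9 184.9 186.6 182. ] [ -89.2 -177.4   90.     1.5]
```

>>> carry_out:
  moves: [-0.02,0,0,0,0,0,0,-0.06,0,0,0,0,0.02,0,-0.12,0,0,0,0,0.04,0,-0.19,0,0,0,0,0.07,0,-0.26,0.01,0,0,0,0.1,0,-0.33,0.02,0,0,0,0.13,0,-0.4,0.03,0,0,0,0.16,0,-0.46,0.04,0,0,0,0.2,0]

```text
time: 18.2
tool_pos: [414.7, -209.4, 119.8]
tcp_rot: [-3.139, -0.003, 1.592]
contact_force: [0.3, -0.1, -4.0]
grip_width: 13.5
```

```bash
python3 -c "
from h import *
plan([436.4,-351.5,110],1.59)"
```

```text
t 18.2 pos [ 414.7 -209.4  119.8] rpy [-3.139e+00 -3.000e-03  1.592e+00] q [-6.340e-01  3.840e-01  1.853e+00  1.000e-03  9.080e-01 -6.560e-01] F [ 0.3 -0.1 -4. ] M [-0.04  0.15 -0.  ] w 13.5
shift [-0.3564  0.0468  0.0231] turn [-0.005 -0.006  0.004]
```

>>> carry_out:
  moves: [-0.06,0.01,0,0,0,0,0,-0.13,0.015,0.005,0,0,0,0,-0.2,0.025,0.01,0,0,0,0,-0.26,0.035,0.015,0,0,0,0,-0.31,0.04,0.02,0,0,0,0,-0.34,0.045,0.023,0,0,0,0,-0.356,0.047,0.023,0,0,0,0,-0.356,0.047,0.023,0,0,0,0]

```text
time: 19.0
tool_pos: [436.3, -351.7, 109.6]
tcp_rot: [-3.139, -0.004, 1.591]
contact_force: [-0.3, -0.3, -4.9]
grip_width: 13.7
```

```bash
python3 -c "
from h import *
plan([436.4,-351.5,60],1.59)
b=snap('scene','sc9')
crop(b,240,160,480,350,3,'b')"
```

```text
t 19.0 pos [ 436.3 -351.7  109.6] rpy [-3.139 -0.004  1.591] q [-8.150e-01  5.460e-01  1.598e+00  1.000e-03  1.003e+00 -8.360e-01] F [-0.3 -0.3 -4.9] M [-0.09  0.13  0.05] w 13.7
shift [-1.00e-04  7.00e-04  1.24e-01] turn [-0.005 -0.007  0.003]
```

View pics/b.png

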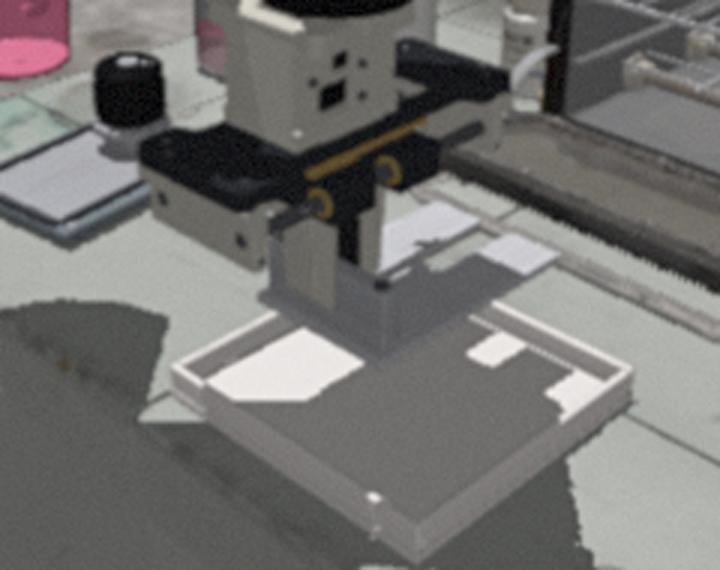

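>>> carry_out:
  moves: [0,0,0.01,0,0,0,0,0,0,0.03,0,0,0,0,0,0,0.05,0,0,0,0,0,0,0.07,0,0,0,0,0,0,0.09,0,0,0,0,0,0,0.105,0,0,0,0,0,0,0.115,0,0,0,0,0,0.001,0.115,0,0,0,0]

```text
time: 19.85
tool_pos: [436.2, -350.5, 63.0]
tcp_rot: [-3.138, -0.005, 1.592]
contact_force: [-0.2, 0.2, -3.5]
grip_width: 13.7
```

```bash
python3 -c "
from h import *
plan([436.4,-351.5,41],1.59)
b=snap('scene','sc10');a=snap('top','top3')
crop(b,290,220,460,345,4,'b');crop(a,350,185,470,305,5,'a')"
```

```text
t 19.85 pos [ 436.2 -350.5   63. ] rpy [-3.138 -0.005  1.592] q [-8.140e-01  6.090e-01  1.639e+00  1.000e-03  9.000e-01 -8.360e-01] F [-0.2  0.2 -3.5] M [-0.1   0.09 -0.01] w 13.7
shift [-0.0028  0.0006  0.055 ] turn [-0.007 -0.01   0.003]
```

View pics/b.png

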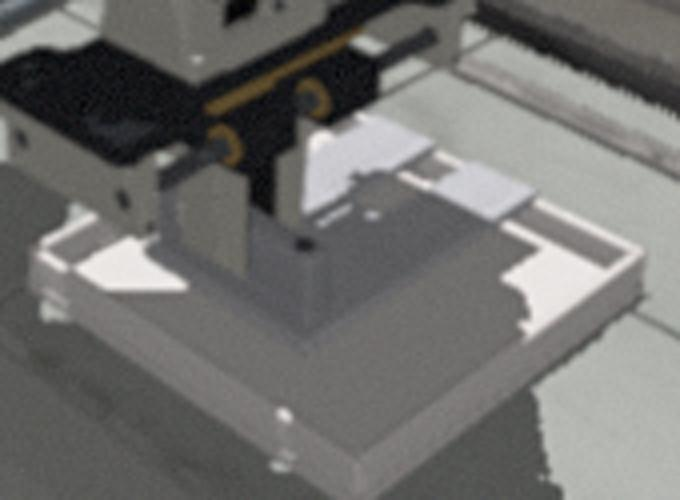

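View pics/a.png

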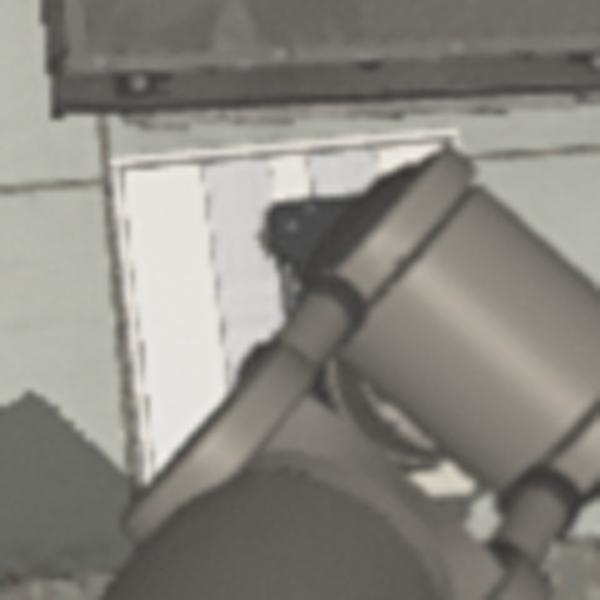

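```bash
python3 -c "
from h import *
a=cv2.imread('pics/top3.png');crop(a,365,205,445,260,10,'a')
b=cv2.imread('pics/sc10.png');crop(b,350,240,450,300,8,'b')"
```

```text
(no output)
```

View pics/a.png

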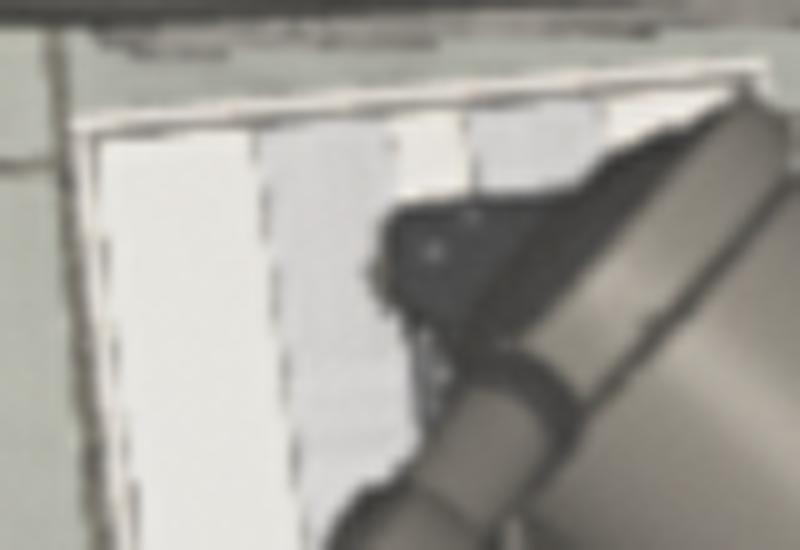

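View pics/b.png

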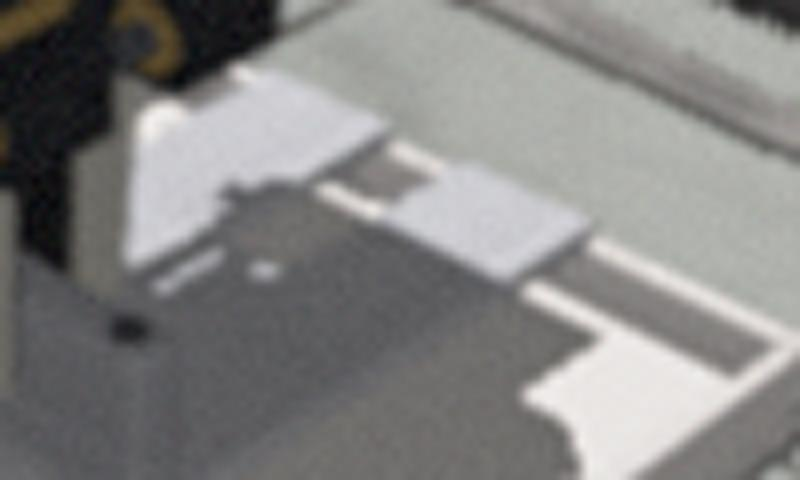

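```bash
python3 -c "
from h import *
p=cast('top',np.array([[258,130],[388,120],[468,108],[605,100]])/10+[364.55,204.55],34);print('plate top',p.round(1).tolist())
p=cast('scene',np.array([[270,70],[385,130],[467,165],[592,222]])/8+[349.6,239.6],34);print('plate scene',p.round(1).tolist())
p=cast('top',np.array([[72,126],[765,62]])/10+[364.55,204.55],22);print('rim top',p.round(1).tolist())
p=cast('scene',np.array([[390,142],[590,238],[800,332]])/8+[349.6,239.6],22);print('rim scene',p.round(1).tolist())
"
```

```text
plate top [[573.0, -303.2, 34.0], [573.3, -337.1, 34.0], [575.0, -358.1, 34.0], [574.7, -393.9, 34.0]]
plate scene [[571.5, -302.5, 34.0], [570.6, -337.6, 34.0], [572.4, -359.4, 34.0], [574.0, -392.0, 34.0]]
rim top [[579.6, -256.6, 22.0], [584.1, -439.7, 22.0]]
rim scene [[582.7, -329.8, 22.0], [583.9, -385.0, 22.0], [587.2, -436.3, 22.0]]
```

The plate's back edge is about 4.5 mm inside the back wall and it is centred sideways, so it fits. I'll lower it slowly.

>>> carry_out:
  moves: [0,0,0.008,0,0,0,0,0,0,0.017,0,0,0,0,0,0,0.026,0,0,0,0,0,0,0.035,0,0,0,0,0,0,0.043,0,0,0,0,0,0,0.049,0,0,0,0,0,0,0.053,0,0,0,0,0,0,0.054,0,0,0,0]

```text
time: 20.75
tool_pos: [436.5, -350.7, 42.0]
tcp_rot: [-3.139, -0.004, 1.592]
contact_force: [-0.9, -0.7, -3.6]
grip_width: 14.1
```

```bash
python3 -c "
from h import *
plan([436.4,-351.5,40],1.59)"
```

```text
t 20.75 pos [ 436.5 -350.7   42. ] rpy [-3.139 -0.004  1.592] q [-8.140e-01  6.400e-01  1.653e+00  1.000e-03  8.530e-01 -8.360e-01] F [-0.9 -0.7 -3.6] M [-0.1   0.17  0.  ] w 14.1
shift [-0.0019 -0.0003  0.005 ] turn [-0.006 -0.008  0.004]
```

Not in contact yet, so I'll go down another 2 mm.

>>> carry_out:
  moves: [0,0,0.001,0,0,0,0,0,0,0.002,0,0,0,0,0,0,0.003,0,0,0,0,0,0,0.004,0,0,0,0,0,0,0.005,0,0,0,0,0,0,0.0055,0,0,0,0,0,0,0.0055,0,0,0,0,0,0,0.0055,0,0,0,0]

```text
time: 21.55
tool_pos: [436.5, -350.8, 40.3]
tcp_rot: [-3.139, -0.004, 1.592]
contact_force: [-2.8, 1.9, 4.1]
grip_width: 14.0
```

```bash
python3 -c "
from h import *
plan([436.4,-351.5,40],1.59)"
```

```text
t 21.55 pos [ 436.5 -350.8   40.3] rpy [-3.139 -0.004  1.592] q [-8.140e-01  6.420e-01  1.655e+00  1.000e-03  8.490e-01 -8.360e-01] F [-2.8  1.9  4.1] M [ 0.16  0.39 -0.07] w 14.0
shift [-0.0018 -0.0004  0.0007] turn [-0.005 -0.007  0.004]
```

It's on the floor: Fz went from −3.6 to +4.1. I'll open the jaws slightly, rise, then open further.

>>> carry_out:
  moves: [0,0,0,0,0,0,0.22,0,0,0,0,0,0,0.22,0,0,0,0,0,0,0.22,0,0,-0.01,0,0,0,0.22,0,0,-0.03,0,0,0,0.22,0,0,-0.06,0,0,0,0.22,0,0,-0.1,0,0,0,0.22,0,0,-0.15,0,0,0,0.22]

```text
time: 22.35
tool_pos: [436.6, -350.9, 101.5]
tcp_rot: [-3.139, -0.004, 1.592]
contact_force: [0.5, -0.7, 0.0]
grip_width: 20.1
```

>>> carry_out:
  moves: [0,0,-0.05,0,0,0,0.3,0,0,-0.1,0,0,0,0.3,0,0,-0.16,0,0,0,0.3,0.05,0,-0.22,0,0,0,0.3,0.13,0,-0.27,0,0,0,0.3,0.22,0,-0.3,0,0,0,0.3,0.32,0,-0.32,0,0,0,0.3,0.4,0,-0.33,0,0,0,0.3]

```text
time: 23.15
tool_pos: [433.6, -189.8, 236.2]
tcp_rot: [-3.141, -0.003, 1.592]
contact_force: [0.9, 0.2, -0.2]
grip_width: 27.3
```

```bash
python3 -c "
from h import *
plan([436.4,-351.5,40],1.59)
b=snap('scene','sc11');a=snap('top','top4')
crop(b,190,140,470,350,2.8,'b');crop(a,360,195,470,305,5,'a')"
```

```text
t 23.15 pos [ 433.6 -189.8  236.2] rpy [-3.141e+00 -3.000e-03  1.592e+00] q [-0.576  0.255  1.67   0.002  1.218 -0.598] F [ 0.9  0.2 -0.2] M [-0.1   0.06 -0.02] w 27.3
shift [-0.4056 -0.0013  0.4894] turn [-0.001 -0.005  0.004]
```

View pics/b.png

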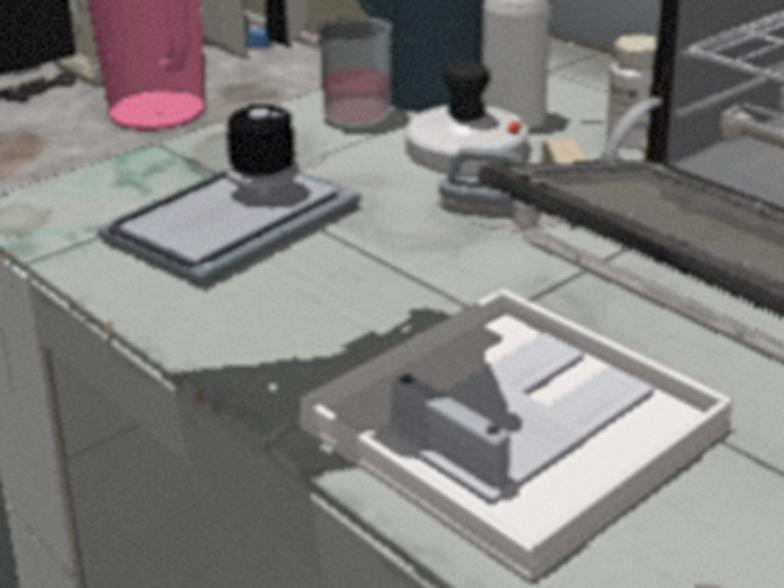

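View pics/top4.png

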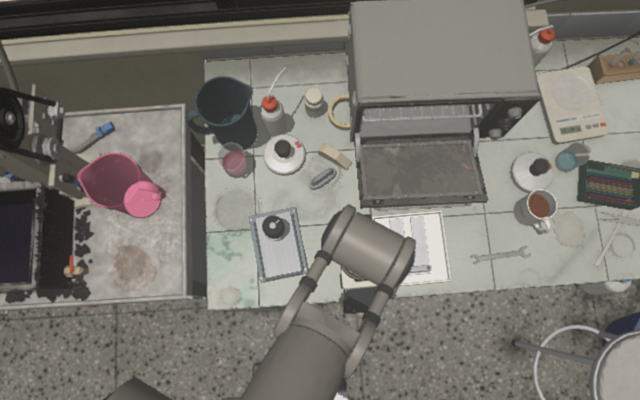

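The scene view shows the plate flat in the tray with its handle up. The knob and washer are still raised, and the beaker and brush are at their starting pixels. I'll let the arm settle, run a last numeric check and hand in.

>>> carry_out:
  moves: [0,0,0,0,0,0,0.3,0,0,0,0,0,0,0.3,0,0,0,0,0,0,0.3,0,0,0,0,0,0,0.3,0,0,0,0,0,0,0.3,0,0,0,0,0,0,0.3,0,0,0,0,0,0,0.3,0,0,0,0,0,0,0.3]

```text
time: 24.05
tool_pos: [433.6, -188.5, 236.1]
tcp_rot: [-3.141, -0.004, 1.595]
contact_force: [-0.7, 0.1, -0.3]
grip_width: 27.3
```

```bash
python3 -c "
from h import *
a=snap('top','top5');b=snap('scene','sc12')
t0=cv2.imread('pics/top0.png').astype(int);t2=cv2.imread('pics/top2.png').astype(int)
d=np.abs(a.astype(int)-t0).max(2)
print('beaker diff',d[145:182,215:252].mean().round(1),'brush',d[165:192,308:340].mean().round(1),'bg',d[60:90,210:240].mean().round(1),'knob vs after-stop',np.abs(a.astype(int)-t2).max(2)[214:240,262:287].mean().round(1))
# handle end dots in the scene crop, handle top z=44
p=cast('scene',np.array([[405,380],[495,428]])/2.8+[189.7,139.7],44);print(p.round(1),p.mean(0)+63*np.array([1,.02,0]))
o=get_obs();print(o['time'],np.abs(o['dq']).max(),o['contact_force'].round(1))
crop(b,290,220,460,345,4,'b');crop(a,255,205,300,250,8,'a')"
```

```text
beaker diff 6.5 brush 6.5 bg 5.0 knob vs after-stop 6.9
[[ 436.  -314.8   44. ]
 [ 440.8 -382.8   44. ]] [ 501.4327222  -347.53971435   44.        ]
24.15 0.0018523196351344627 [ 0.1 -0.6  0.6]
```

View pics/a.png

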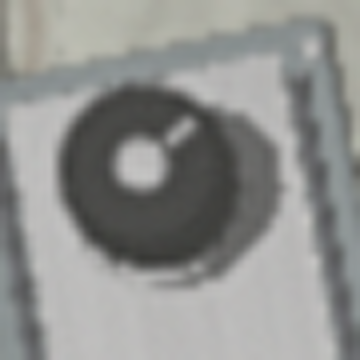

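View pics/b.png

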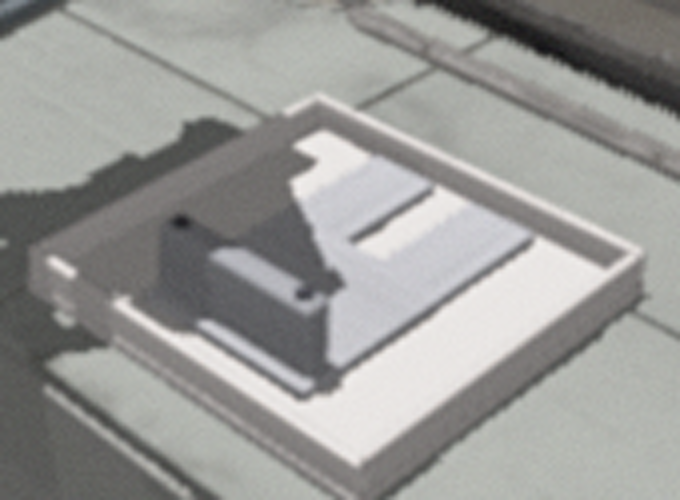

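The plate lies flat inside the tray, its middle about 9 mm from the tray's middle. The knob's index bar, with its tip near (278,221), hasn't moved since the stop, and the arm is clear and at rest. I'm handing in.

```bash
python3 -c "
from plant import *
print(close_job())"
```

```text
the job is handed in; nothing more can be done
None
```

The plate is in the drip tray, handle up, and the knob is loosened to its end stop. I handed the job in at about 24 s of the 62 s allowed, and no verdict was reported.

- **Knob:** I turned it clockwise in a single grasp, with the wrist unwound beforehand, so no regrasp was needed. The moment stayed low, then jumped to about 1 N m, and the jaws slipped against a firm stop. In the pictures the index bar turned about 208° (3.6 rad). I could not read the joint value itself, so its being above 3.95 rad rests on having felt that stop. The last picture shows the bar where the stop left it.
- **Plate:** I lifted it about 6.5 mm, drew it 86 mm forward, and lifted it clear. I then lowered it into the tray until the wrist force showed contact, and only then released it. It lies flat, with its middle about 9 mm from the tray's middle. About 7 mm of that is deliberate, to give the front finger room at the wall.
- **Surroundings:** The beaker and brush look unchanged from the first picture. The arm is at rest about 0.2 m above the table, touching nothing.
- **Disagreement:** While gripping the knob the tool settled up to 4 mm from the position I measured for the knob axis, with side forces under about 10 N. This did no harm.

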